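# Check a turned pin in the go and no-go gap gauges

### The arm

A 7-joint arm with a two-finger parallel gripper is mounted at the origin on a cart in front of the work surface, level with it; the furniture and walls round the work are solid. World frame = base frame: x ahead of the robot, y to its left, z up, the work surface at z = 0. Lengths are in m, angles in rad, forces in N, time in s.
With the tool pointing down it reaches from about 0.425 to 0.95 m from the base axis. Payload 4.7 kg.
Tool frame: the origin (TCP) lies at the very end of the fingers, on their centre line; the grasp point (between the pads) lies 19 mm behind it; z points along the fingers, y is the line along which they close (so a half turn about z gives the same grasp; the last joint's range is limited). The gripper opens to 85 mm and grips with 20 to 120 N. Pads are 22 mm wide; open, the fingers measure 114 mm over their backs; the gripper's body (76 mm by 85 mm) begins 54 mm behind the grasp point. The pads swing forward as they close: fully open they stand 13 mm farther back than shut.
Start: joints at [1.097, 0.469, -0.049, 1.532, 0.024, 1.141, -0.082], TCP at [0.29, -0.609, 0.231] pointing down, gripper open.
Joint ranges: [-2.59, 2.59], [-0.33, 1.99], [-1.39, 1.29], [0.1, 2.45], [-1.04, 4.18], [0.21, 1.99], [-2.66, 2.66]. Speed limits (rad/s): [2.57, 2.57, 3.14, 3.14, 3.14, 3.14, 3.14].

### API

Orientations are given as a rotation vector (axis times angle).
In Python, from plant import readout, imaging, env gives the robot as it stands.
- The arm moves only by the tool servo_tool, never from a script. Its argument "commands" is a list of rows, each an object of numbers: "tx", "ty", "tz": the shift along the tool's x, y, z as a fraction of full scale; "spin": the turn about the tool's z as a fraction of full scale. In form: [{"tx": .., "ty": .., "tz": .., "spin": ..}, ...]. A call has exactly 5 rows; each row shifts and turns the commanded pose from where the row before left it, along the tool's axes as they then stand; what a row does not reach is not made up. Full scale, the value 1, is 4 cm for a shift and 0.08 rad for a turn. A row lasts 1/10 s, in which the tool goes at most 50 mm and 8.59 degrees, less where a joint would pass 70% of its speed; a pose out of reach is approached as far as the arm can. A call with a number of a shift or a turn outside -1 to 1 is refused whole. A call with a gripper value outside its range is refused whole. "jaw" is the opening, from 0 (shut) to 1 (fully open), set as the call begins (left out, the last holds). The fingers move at their own pace and stop on an object; the grip force is fixed at half the most. Time passes only in rows, so rows that do not move let the fingers close, or fill a call up. It gives the time, the measured TCP pose, the force, the opening and the grip force at its end, in the units of the state.
- readout.read_state(): the state, without advancing time (a new reading comes with each control period).
- imaging.camera(name): name is "side" or "top"; returns the picture (384x512x3 uint8, red, green, blue); there is no depth.
- imaging.camera_model(name): a dict with "mtx" (3x3 intrinsics, pixels), "pose" (4x4, takes a point from camera to world coordinates). Camera axes: x right, y up, looking along -z (the intrinsics and any distortion apply to the point x, -y, -z); pixel columns grow to the right and rows downward; lengths in m; the calibration is good to about 2 mm. A picture is of the moment at which its call begins. camera_model takes no time and is no camera call.
- env.sign_off(): hands the job in; it is judged then, once.
The state is a dict: "clock": time; "q": joint angles; "joint_velocities": joint speeds; "effort": joint torques, N m; "eef_pos": TCP position; "tcp_rot": TCP orientation; "force": force on the tool from outside, world axes, zero at the start; "wrist_torque": the same for the moment, N m; "grip_width": opening from 0.0 (shut) to 1.0 (fully open); "grip_force": force on a finger pad.
Only numpy, scipy, OpenCV 4.12 (cv2) and the standard library are available. Lean on these libraries where they do the work, as an engineer would, in place of code of your own. Each camera call takes 0.05 s, during which the arm holds its last target. There are 200 camera calls.

### The job

Check the turned metal pin with the two gap gauges: holding it upright and low between the jaws, first push it from the flared mouth right through the wider go gap and out at the far end, then press it with about 10 N squarely into the flared mouth of the narrower no-go gap for a good second, so that it bears firmly and evenly on both jaws and is stopped. Feel your way, never lean more than 15 N on the jaws, and do not force it into the no-go gap; then stand the passed pin upright in the hole of the wooden block and let go. Leave the masking tape, the plaque and the stapler where they are.

Things in the scene. Friction and masses are not known exactly. Their poses are not given: they have to be found in the camera images.
- pin_center (a point): Loose plain aluminium pin: cylinder 20 mm in diameter, 110 mm long, 70 to 140 g, ends bevelled 1.5 mm, standing upright on the worktop. This point is its centre, 55 mm above its foot; z runs up its axis. Grip it at its centre or a little above, so that the fingers pass over the gauges' jaws.
- go_gauge_gap (a point): Centre of the go gap: 18 mm above the worktop, half-way along the straight gap (40 mm long, x = -20 to +20 mm, 21.2 mm wide). x runs along the gap in the pushing direction (away from the robot), y across, z up. In front, x = -20 to -35 mm, the jaws flare 35 degrees outward to a mouth about 42 mm wide.
- go_gauge: Go gauge, fixed and rigid: dark steel base plate 110 x 92 x 6 mm with two upright bright steel jaws, tops 30 mm above the worktop, open above and at both ends. Wider gap and longer jaws than the no-go gauge; the two may be swapped. Origin: on the worktop, below the centre of the gap; axes as those of the gap.
- nogo_gauge_left_jaw: Left (+y) jaw of the no-go gauge with its flare, fixed to the gauge; the origin and axes are the gauge's own.
- nogo_gauge_right_jaw: Right (-y) jaw of the no-go gauge with its flare, fixed to the gauge; the origin and axes are the gauge's own.
- go_gauge_jaws: The two jaws of the go gauge with their flares, fixed to its base plate; the origin and axes are the gauge's own.
- nogo_gauge_jaws: The two jaws of the no-go gauge with their flares, fixed to its base plate; the origin and axes are the gauge's own.
- nogo_gauge_gap (a point): On the centre line of the no-go gap, 18 mm above the worktop, at the back end of its jaws. Straight gap 16 mm wide, 20 mm long (x = -20 to 0 mm); in front, x = -20 to -35 mm, the same flare, mouth about 37 mm wide. x is the pushing direction, y across, z up. The pin seats against both flares with its axis at x = -26 mm, y = 0.
- nogo_gauge: No-go gauge, fixed and rigid: the same base plate (6 mm thick) and jaw height (30 mm) as the go gauge, but its jaws are visibly shorter and closer together. Origin: on the worktop, below the middle of the base plate; axes as those of its gap.
- block_hole (a point): Centre of the mouth of the hole in the fixed wooden pin block (80 x 70 x 30 mm), on its top face 30 mm above the worktop. The hole is round, 26 mm wide, 20 mm deep, bevelled 2 mm; a pin standing in it has its centre 35 mm above this point. z is up.
- masking_tape_mid (a point): Bystander: roll of masking tape lying flat, 91 mm across, 19 mm high; its centre.
- plaque_4_mid (a point): Bystander: small picture plaque lying flat, 110 x 80 x 15 mm; its centre.
- stapler_mid (a point): Bystander: stapler, 34 x 141 x 60 mm; its centre.

How it is judged:
On the way, in this order (a step that is already met when the one before it is completed fails the run):
1. the pin stands low and upright in the front part of the go gap (axis 5 to 20 mm before the gap's middle) (x of pin_center in the frame of go_gauge_gap between -0.02 and -0.005 m and y of pin_center in the frame of go_gauge_gap between -0.003 and 0.003 m and z of pin_center in the frame of go_gauge_gap below 0.058 m and angle between pin_center's own z axis and vertical below 0.17 rad), for 0.05 s.
2. it has slid on to the back part of the go gap (x of pin_center in the frame of go_gauge_gap between 0.005 and 0.02 m and y of pin_center in the frame of go_gauge_gap between -0.003 and 0.003 m and z of pin_center in the frame of go_gauge_gap below 0.058 m and angle between pin_center's own z axis and vertical below 0.17 rad), for 0.05 s.
3. it has come out at the far end of the go gap, still low and upright (x of pin_center in the frame of go_gauge_gap between 0.031 and 0.08 m and y of pin_center in the frame of go_gauge_gap between -0.02 and 0.02 m and z of pin_center in the frame of go_gauge_gap below 0.058 m and angle between pin_center's own z axis and vertical below 0.17 rad), for 0.05 s.
4. it is pressed, low and upright, into the flared mouth of the no-go gap, bears on both jaws with more than 3.5 N each for 0.8 s and is stopped there (x of pin_center in the frame of nogo_gauge_gap between -0.03 and -0.0225 m and y of pin_center in the frame of nogo_gauge_gap between -0.004 and 0.004 m and z of pin_center in the frame of nogo_gauge_gap below 0.058 m and angle between pin_center's own z axis and vertical below 0.17 rad and contact force between pin and nogo_gauge_left_jaw above 3.5 N and contact force between pin and nogo_gauge_right_jaw above 3.5 N), for 0.8 s.
At the end, for the whole second after the job is handed in: The pin stands released and at rest in the hole of the wooden block: foot on the hole's floor (height within 4 mm), axis within 6 mm of the hole's and within 0.15 rad of upright (horizontal distance between pin_center and block_hole below 0.006 m and z of pin_center in the frame of block_hole between 0.031 and 0.039 m and angle between pin_center's own z axis and vertical below 0.15 rad and linear speed of pin below 0.02 m/s and contact force between pin and the fingers below 0.05 N); the robot touches nothing.
It fails at once if the pin presses on the jaws of the go gauge with more than 15 N (contact force between pin and go_gauge_jaws above 15 N).
It fails at once if the pin presses on the jaws of the no-go gauge with more than 15 N (contact force between pin and nogo_gauge_jaws above 15 N).
It fails at once if the pin is forced or lowered into the no-go gap (x of pin_center in the frame of nogo_gauge_gap between -0.021 and 0.005 m and y of pin_center in the frame of nogo_gauge_gap between -0.008 and 0.008 m and z of pin_center in the frame of nogo_gauge_gap below 0.064 m).
It fails at once if the masking tape, the plaque or the stapler is moved by more than 15 mm (distance of any of masking_tape_mid, plaque_4_mid, stapler_mid from where it was at the start of the episode above 0.015 m).
It also fails if it takes over 72 s, if anything falls off the work surface, if the arm or the gripper's body presses on something with over 40 N, if the wrist force passes 120 N, or if a joint passes its speed limit or range.

## Working session

There is one attempt and no reset: what is moved stays moved. The work goes in short steps, Python scripts to look and compute and a tool call to move; the robot and the scene stay as the last step left them, time stands still between calls to the robot, and variables do not carry over. Pictures are saved under pics/ and viewed, at most 12 in all, crops included, and the job is handed in when it is done.

Besides the shell and the picture viewer there is one more tool, called after "Call:" by a JSON object that holds its "fn" and its "kwargs". servo_tool: Moves the arm, as the interface text tells. Its arguments: {"type":"object","properties":{"commands":{"type":"array"},"jaw":{"type":"number"}},"required":["commands"]}

```bash
mkdir -p pics
python3 - <<'E'
from plant import readout, imaging
import cv2
print(readout.read_state())
for n in("top","side"):
    m=imaging.camera_model(n); print(n,m)
    cv2.imwrite(f"pics/{n}0.png",imaging.camera(n)[:,:,::-1])
E
```

```text
{'clock': 0.0, 'q': array([ 1.09711625,  0.46942839, -0.0486188 ,  1.53372017,  0.02411195,
        1.1409899 , -0.08229196]), 'joint_velocities': array([ 0.00017856, -0.00124498, -0.00094712,  0.00118818,  0.00153777,
       -0.00184947,  0.0012388 ]), 'effort': array([ 5.84550271e-04, -5.10311294e+01, -4.63871250e-02, -2.37719285e+01,
        1.07408781e-02,  7.53920671e-03,  4.92530262e-06]), 'eef_pos': array([ 0.29018785, -0.60877908,  0.23025918]), 'tcp_rot': array([-3.06235454e+00, -6.92598286e-01,  7.89727091e-04]), 'force': array([ 0.61017784, -0.92282291,  0.16884289]), 'wrist_torque': array([0.00544482, 0.0178877 , 0.00166306]), 'grip_force': 0.0, 'grip_width': 0.9994528016468632}
top {'mtx': array([[355.02433487,   0.        , 253.75963605],
       [  0.        , 355.02433487, 193.38663366],
       [  0.        ,   0.        ,   1.        ]]), 'pose': array([[ 2.31363672e-02,  9.88264755e-01, -1.50988354e-01,
         3.91760347e-01],
       [-9.99728266e-01,  2.33008919e-02, -6.79721117e-04,
         1.12935654e-02],
       [ 2.84641890e-03,  1.50963052e-01,  9.88535308e-01,
         1.08336945e+00],
       [ 0.00000000e+00,  0.00000000e+00,  0.00000000e+00,
         1.00000000e+00]])}
side {'mtx': array([[376.08964296,   0.        , 261.02217964],
       [  0.        , 376.08964296, 190.15119399],
       [  0.        ,   0.        ,   1.        ]]), 'pose': array([[ 0.96452979, -0.20683333,  0.16401905,  0.71094365],
       [ 0.26352485,  0.7182273 , -0.64397532, -0.69623498],
       [ 0.0153926 ,  0.66435647,  0.74725735,  0.89147709],
       [ 0.        ,  0.        ,  0.        ,  1.        ]])}
```

View pics/top0.png

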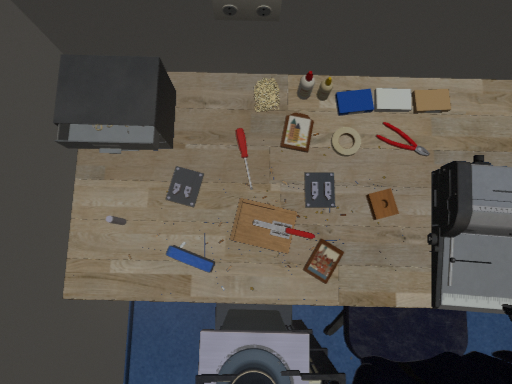

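View pics/side0.png

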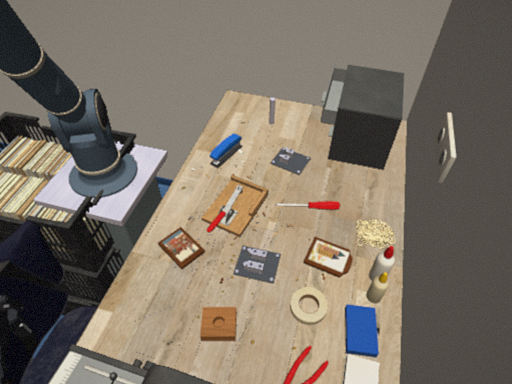

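```bash
cat > h.py <<'E'
import numpy as np, cv2
from plant import readout, imaging
def ray(n,u,v,z):
    m=imaging.camera_model(n);K=m["mtx"];P=m["pose"]
    d=P[:3,:3]@np.array([(u-K[0,2])/K[0,0],-(v-K[1,2])/K[1,1],-1])
    return (P[:3,3]+d*(z-P[2,3])/d[2])
def proj(n,p):
    m=imaging.camera_model(n);K=m["mtx"];P=m["pose"]
    c=P[:3,:3].T@(np.asarray(p,float)-P[:3,3]); return np.array([K[0,2]+K[0,0]*c[0]/-c[2],K[1,2]+K[1,1]*c[1]/c[2]])
def mont(imgs,out):
    # imgs: list of (img,u,v,half)
    t=[cv2.resize(i[v-h:v+h,u-h:u+h,::-1],(266,266),interpolation=cv2.INTER_CUBIC) for i,u,v,h in imgs]
    while len(t)%3: t.append(t[0]*0)
    cv2.imwrite(out,np.vstack([np.hstack(t[i:i+3]) for i in range(0,len(t),3)]))
E
python3 - <<'E'
from h import *
a=cv2.imread("pics/top0.png")[:,:,::-1];b=cv2.imread("pics/side0.png")[:,:,::-1]
mont([(a,320,190,25),(a,185,187,25),(a,383,204,25),(b,258,264,30),(b,291,160,25),(a,117,220,20)],"pics/m0.png")
for n,u,v,z in[("top",320,190,.006),("top",185,187,.006),("top",384,204,.03),("side",258,264,.006),("side",291,160,.006),("side",219,322,.03),("top",111,219,0.11),("side",271,122,0),("top",432,170,.0),("top",432,300,0),("top",75,298,0),("top",190,258,.05)]:print(n,u,v,ray(n,u,v,z).round(3))
E
```

```text
top 320 190 [ 0.572 -0.191  0.006]
top 185 187 [0.571 0.224 0.006]
top 384 204 [ 0.53  -0.378  0.03 ]
side 258 264 [ 0.579 -0.191  0.006]
side 291 160 [0.578 0.227 0.006]
side 219 322 [ 0.536 -0.378  0.03 ]
top 111 219 [0.46  0.401 0.11 ]
side 271 122 [0.461 0.415 0.   ]
top 432 170 [ 0.644 -0.543  0.   ]
top 432 300 [ 0.251 -0.522  0.   ]
top 75 298 [0.233 0.532 0.   ]
top 190 258 [0.358 0.19  0.05 ]
```

View pics/m0.png

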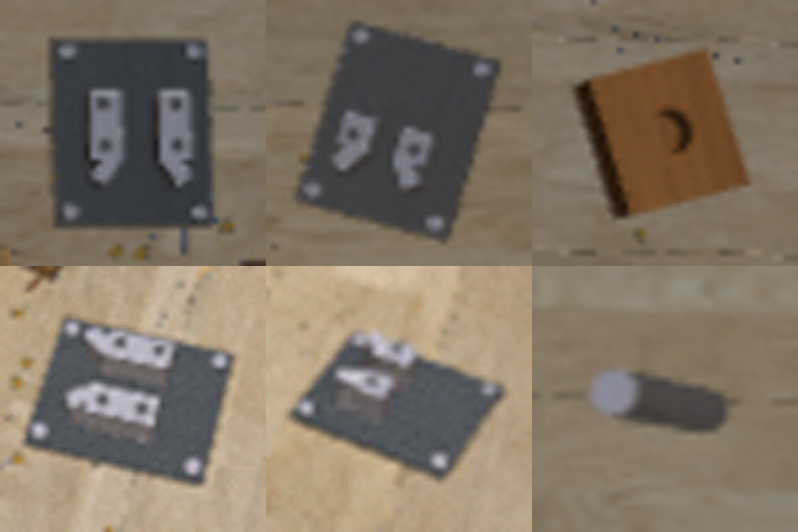

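Run:
```python
from h import *
print("tcp px",proj("top",[.29,-.609,.231]),proj("side",[.29,-.609,.231]))
a={n:cv2.imread(f"pics/{n}0.png") for n in("top","side")}
def at(n,p):return a[n][p[1]-3:p[1]+4,p[0]-3:p[0]+4].mean((0,1))
for nm,ps in {"go":{"top":(320,203),"side":(258,277)},"nogo":{"top":(185,202),"side":(296,168)}}.items():
  for n,(u,v) in ps.items():
    im=a[n].astype(int);h=30
    dark=((im.max(2)<100)&(im.max(2)-im.min(2)<22)).astype(np.uint8)
    g={"go":(320,190) if n=="top" else (258,264),"nogo":(185,187) if n=="top" else (291,160)}[nm]
    m=np.zeros_like(dark);m[g[1]-h:g[1]+h,g[0]-h:g[0]+h]=1;dark*=m
    dark=cv2.morphologyEx(dark,cv2.MORPH_OPEN,np.ones((2,2),np.uint8))
    c=max(cv2.findContours(dark,cv2.RETR_EXTERNAL,cv2.CHAIN_APPROX_NONE)[0],key=cv2.contourArea)[:,0]
    w=np.array([ray(n,x,y,.006)[:2] for x,y in c],np.float32)
    r=cv2.minAreaRect(w*1000);print(nm,n,r)
    br=((im.min(2)>120)&(im.max(2)-im.min(2)<25)).astype(np.uint8)*m
    k,l,s,cc=cv2.connectedComponentsWithStats(br)
    for i in range(1,k):
        if s[i,4]>25:
            ys,xs=np.where(l==i);w=np.array([ray(n,x,y,.03)[:2] for x,y in zip(xs,ys)],np.float32)
            print("  jaw",s[i,4],(w.mean(0)*1000).round(1))
for n,u,v in(("top",384,204),("side",219,322)):
    print(n,a[n][v,u])
for n,u,v in(("top",111,219),):
    im=a[n].astype(int);br=(im.min(2)>120)&(im.max(2)-im.min(2)<25);m=np.zeros(br.shape,bool);m[v-9:v+9,u-9:u+12]=1
    ys,xs=np.where(br&m);print("pin top",xs.mean(),ys.mean(),len(xs),ray(n,xs.mean(),ys.mean(),.11))
```

```text
tcp px [517.98234383 298.0271777 ] [ 22.03874511 365.85109091]
go top ((570.5235595703125, -191.8735809326172), (109.0352783203125, 93.44890594482422), 1.343798279762268)
  jaw 34 [ 566.  -208.9]
go side ((578.8975219726562, -192.88682556152344), (106.3370132446289, 88.94393157958984), 1.9436490535736084)
  jaw 117 [ 570.2 -169.2]
  jaw 124 [ 570.9 -208.9]
nogo top ((571.1878051757812, 222.52882385253906), (93.02159118652344, 110.85700225830078), 75.81547546386719)
nogo side ((580.3858642578125, 221.2739715576172), (90.09159851074219, 105.52149200439453), 76.0133056640625)
  jaw 40 [563.  247.1]
  jaw 41 [557.2 214.3]
top [ 38  71 107]
side [ 65 116 168]
pin top 108.5 218.5 32 [0.46144192 0.40835032 0.11      ]
```

Call:
{"fn": "servo_tool", "kwargs": {"commands": [{"tz": -1, "spin": -1}, {"tz": -1, "spin": -1}, {"tz": -0.5, "spin": -1}, {"spin": -1}, {"spin": -1}], "jaw": 1}}

```text
$.commands[0]: bad value
```

Call:
{"fn": "servo_tool", "kwargs": {"commands": [{"tx": 0.0, "ty": 0.0, "tz": -1.0, "spin": -1.0}, {"tx": 0.0, "ty": 0.0, "tz": -1.0, "spin": -1.0}, {"tx": 0.0, "ty": 0.0, "tz": -0.5, "spin": -1.0}, {"tx": 0.0, "ty": 0.0, "tz": 0.0, "spin": -1.0}, {"tx": 0.0, "ty": 0.0, "tz": 0.0, "spin": -1.0}], "jaw": 1}}

```text
clock: 0.6
eef_pos: [0.2905, -0.6094, 0.332]
tcp_rot: [2.862, 1.292, 0.0]
force: [-0.4, 0.0, -1.2]
grip_width: 1.002
grip_force: 0.0
```

Call:
{"fn": "servo_tool", "kwargs": {"commands": [{"tx": 0.0, "ty": 0.0, "tz": 0.0, "spin": -1.0}, {"tx": 0.0, "ty": 0.0, "tz": 0.0, "spin": -1.0}, {"tx": 0.0, "ty": 0.0, "tz": 0.0, "spin": -1.0}, {"tx": 0.0, "ty": 0.0, "tz": 0.0, "spin": -1.0}, {"tx": 0.0, "ty": 0.0, "tz": 0.0, "spin": -1.0}]}}

```text
clock: 1.1
eef_pos: [0.2903, -0.6091, 0.3307]
tcp_rot: [-2.549, -1.835, -0.0]
force: [0.3, -0.4, -0.3]
grip_width: 1.002
grip_force: 0.0
```

Call:
{"fn": "servo_tool", "kwargs": {"commands": [{"tx": 0.0, "ty": 1.0, "tz": 0.0, "spin": -1.0}, {"tx": 0.0, "ty": 1.0, "tz": 0.0, "spin": -1.0}, {"tx": 0.0, "ty": 1.0, "tz": 0.0, "spin": -1.0}, {"tx": 0.0, "ty": 1.0, "tz": 0.0, "spin": -1.0}, {"tx": 0.0, "ty": 1.0, "tz": 0.0, "spin": -0.4}]}}

```text
clock: 1.6
eef_pos: [0.4873, -0.6427, 0.3302]
tcp_rot: [-2.19, -2.25, 0.0]
force: [-0.2, -1.1, 0.5]
grip_width: 1.0
grip_force: 0.0
```

Run:
```python
from h import *
from scipy.optimize import least_squares
print(readout.read_state()["eef_pos"],readout.read_state()["tcp_rot"])
for n,u,v in(("top",115,219),("side",272,110)):
    im=cv2.imread(f"pics/{n}0.png");c=im[v-22:v+22,u-22:u+22]
    cv2.imwrite(f"/tmp/{n}.png",c)
t=cv2.imread("/tmp/top.png");s=cv2.imread("/tmp/side.png")
cv2.imwrite("pics/pin1.png",cv2.resize(np.hstack([t,s]),(792,396),interpolation=cv2.INTER_NEAREST))
for p in([.46,.405],[.46,.410],[.465,.405]):
    for n,u,v in(("top",115,219),("side",272,110)):
        q=[(proj(n,[*p,z])-[u-22,v-22])*9 +([396,0] if n=="side" else 0)for z in(0,.11)];print(p,n,np.round(q).tolist())
```

```text
[ 0.48725932 -0.64266415  0.33019864] [-2.19040324e+00 -2.25017025e+00  2.28534362e-04]
[0.46, 0.405] top [[280.0, 224.0], [150.0, 198.0]]
[0.46, 0.405] side [[577.0, 321.0], [587.0, 98.0]]
[0.46, 0.41] top [[265.0, 224.0], [134.0, 198.0]]
[0.46, 0.41] side [[580.0, 313.0], [590.0, 91.0]]
[0.465, 0.405] top [[281.0, 210.0], [151.0, 182.0]]
[0.465, 0.405] side [[589.0, 323.0], [599.0, 100.0]]
```

View pics/pin1.png

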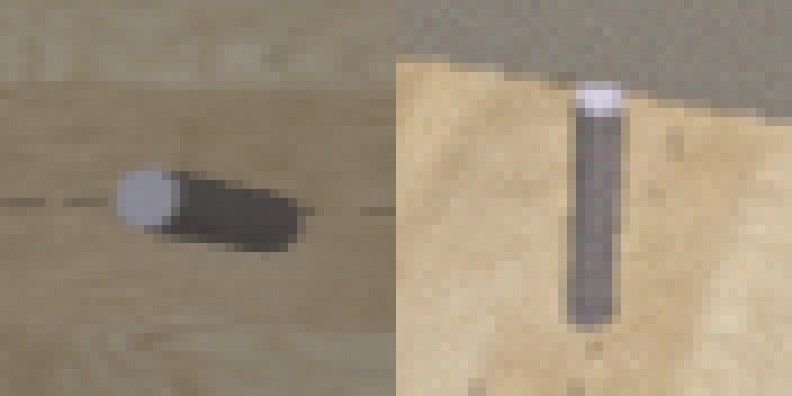

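Call:
{"fn": "servo_tool", "kwargs": {"commands": [{"tx": 1.0, "ty": 0.0, "tz": 0.0, "spin": 0.0}, {"tx": 1.0, "ty": 0.0, "tz": 0.0, "spin": 0.0}, {"tx": 1.0, "ty": 0.0, "tz": 0.0, "spin": 0.0}, {"tx": 1.0, "ty": 0.0, "tz": 0.0, "spin": 0.0}, {"tx": 1.0, "ty": 0.0, "tz": 0.0, "spin": 0.0}]}}

```text
clock: 2.1
eef_pos: [0.4809, -0.4404, 0.3306]
tcp_rot: [-2.192, -2.249, 0.0]
force: [0.3, 0.8, 0.2]
grip_width: 1.0
grip_force: 0.0
```

Call:
{"fn": "servo_tool", "kwargs": {"commands": [{"tx": 1.0, "ty": 0.0, "tz": 0.0, "spin": 0.0}, {"tx": 1.0, "ty": 0.0, "tz": 0.0, "spin": 0.0}, {"tx": 1.0, "ty": 0.0, "tz": 0.0, "spin": 0.0}, {"tx": 1.0, "ty": 0.0, "tz": 0.0, "spin": 0.0}, {"tx": 1.0, "ty": 0.0, "tz": 0.0, "spin": 0.0}]}}

```text
clock: 2.6
eef_pos: [0.4755, -0.2406, 0.3309]
tcp_rot: [-2.192, -2.25, 0.001]
force: [0.7, 0.0, 0.4]
grip_width: 0.999
grip_force: 0.0
```

Call:
{"fn": "servo_tool", "kwargs": {"commands": [{"tx": 1.0, "ty": 0.0, "tz": 0.0, "spin": 0.0}, {"tx": 1.0, "ty": 0.0, "tz": 0.0, "spin": 0.0}, {"tx": 1.0, "ty": 0.0, "tz": 0.0, "spin": 0.0}, {"tx": 1.0, "ty": 0.0, "tz": 0.0, "spin": 0.0}, {"tx": 1.0, "ty": 0.0, "tz": 0.0, "spin": 0.0}]}}

```text
clock: 3.1
eef_pos: [0.4703, -0.0408, 0.3311]
tcp_rot: [2.193, 2.25, -0.001]
force: [0.4, -0.1, 0.6]
grip_width: 1.002
grip_force: 0.0
```

Call:
{"fn": "servo_tool", "kwargs": {"commands": [{"tx": 1.0, "ty": 0.0, "tz": 0.0, "spin": 0.0}, {"tx": 1.0, "ty": 0.0, "tz": 0.0, "spin": 0.0}, {"tx": 1.0, "ty": 0.0, "tz": 0.0, "spin": 0.0}, {"tx": 1.0, "ty": 0.0, "tz": 0.0, "spin": 0.0}, {"tx": 1.0, "ty": 0.0, "tz": 0.0, "spin": 0.0}]}}

```text
clock: 3.6
eef_pos: [0.4651, 0.1589, 0.3311]
tcp_rot: [2.193, 2.249, -0.001]
force: [0.4, -0.2, 0.1]
grip_width: 1.002
grip_force: 0.0
```

Call:
{"fn": "servo_tool", "kwargs": {"commands": [{"tx": 1.0, "ty": 0.0, "tz": 0.0, "spin": 0.0}, {"tx": 1.0, "ty": 0.0, "tz": 0.0, "spin": 0.0}, {"tx": 1.0, "ty": 0.0, "tz": 0.0, "spin": 0.0}, {"tx": 1.0, "ty": 0.0, "tz": 0.0, "spin": 0.0}, {"tx": 1.0, "ty": 0.0, "tz": 0.0, "spin": 0.0}]}}

```text
clock: 4.1
eef_pos: [0.4603, 0.3587, 0.3308]
tcp_rot: [2.193, 2.249, -0.001]
force: [0.5, -0.5, -0.6]
grip_width: 1.0
grip_force: 0.0
```

Call:
{"fn": "servo_tool", "kwargs": {"commands": [{"tx": 0.7, "ty": 0.1, "tz": 0.0, "spin": 0.0}, {"tx": 0.52, "ty": 0.0, "tz": 0.0, "spin": 0.0}, {"tx": 0.0, "ty": 0.0, "tz": 1.0, "spin": 0.0}, {"tx": 0.0, "ty": 0.0, "tz": 1.0, "spin": 0.0}, {"tx": 0.0, "ty": 0.0, "tz": 1.0, "spin": 0.0}]}}

```text
clock: 4.6
eef_pos: [0.463, 0.4063, 0.2096]
tcp_rot: [2.192, 2.25, -0.0]
force: [0.5, 0.2, -0.8]
grip_width: 1.001
grip_force: 0.0
```

Call:
{"fn": "servo_tool", "kwargs": {"commands": [{"tx": 0.0, "ty": 0.0, "tz": 1.0, "spin": 0.0}, {"tx": 0.0, "ty": 0.0, "tz": 0.8, "spin": 0.0}, {"tx": 0.0, "ty": 0.0, "tz": 0.0, "spin": 0.0}, {"tx": 0.0, "ty": 0.0, "tz": 0.0, "spin": 0.0}, {"tx": 0.0, "ty": 0.0, "tz": 0.0, "spin": 0.0}]}}

```text
clock: 5.1
eef_pos: [0.464, 0.4077, 0.1415]
tcp_rot: [-2.192, -2.25, -0.006]
force: [-0.1, 0.2, 0.6]
grip_width: 0.997
grip_force: 0.0
```

Run:
```python
from h import *
a=imaging.camera("top");b=imaging.camera("side")
mont([(a,115,219,40),(b,272,110,40),(b,272,110,25)],"pics/m2.png")
```

```text
(no output)
```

View pics/m2.png

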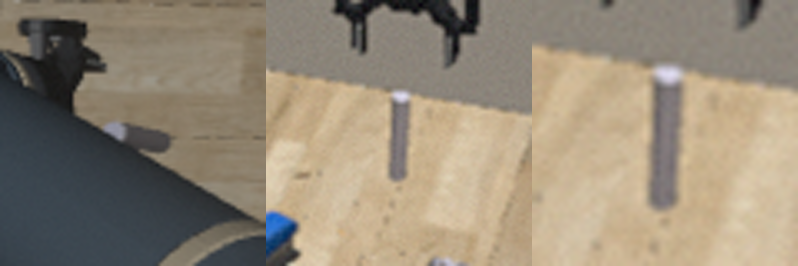

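Call:
{"fn": "servo_tool", "kwargs": {"commands": [{"tx": 0.0, "ty": 0.0, "tz": 0.6, "spin": 0.0}, {"tx": 0.0, "ty": 0.0, "tz": 0.7, "spin": 0.0}, {"tx": 0.0, "ty": 0.0, "tz": 0.7, "spin": 0.0}, {"tx": 0.0, "ty": 0.0, "tz": 0.5, "spin": 0.0}, {"tx": 0.0, "ty": 0.0, "tz": 0.0, "spin": 0.0}]}}

```text
clock: 5.7
eef_pos: [0.4632, 0.4064, 0.0389]
tcp_rot: [-2.192, -2.25, 0.001]
force: [-0.5, 0.2, 0.2]
grip_width: 1.002
grip_force: 0.0
```

Call:
{"fn": "servo_tool", "kwargs": {"commands": [{"tx": 0.0, "ty": 0.0, "tz": 0.0, "spin": 0.0}, {"tx": 0.0, "ty": 0.0, "tz": 0.0, "spin": 0.0}, {"tx": 0.0, "ty": 0.0, "tz": 0.0, "spin": 0.0}, {"tx": 0.0, "ty": 0.0, "tz": 0.0, "spin": 0.0}, {"tx": 0.0, "ty": 0.0, "tz": 0.0, "spin": 0.0}], "jaw": 0.0}}

```text
clock: 6.2
eef_pos: [0.4635, 0.4065, 0.04]
tcp_rot: [2.192, 2.25, 0.001]
force: [-0.7, -0.5, 2.0]
grip_width: 0.221
grip_force: 51.3
```

Call:
{"fn": "servo_tool", "kwargs": {"commands": [{"tx": 0.0, "ty": 0.0, "tz": 0.0, "spin": 0.0}, {"tx": 0.0, "ty": 0.0, "tz": 0.0, "spin": 0.0}, {"tx": 0.0, "ty": 0.0, "tz": 0.0, "spin": 0.0}, {"tx": 0.0, "ty": 0.0, "tz": 0.0, "spin": 0.0}, {"tx": 0.0, "ty": 0.0, "tz": 0.0, "spin": 0.0}]}}

```text
clock: 6.7
eef_pos: [0.4635, 0.4066, 0.04]
tcp_rot: [2.192, 2.25, 0.001]
force: [-0.2, -1.2, 5.1]
grip_width: 0.22
grip_force: 51.6
```

Call:
{"fn": "servo_tool", "kwargs": {"commands": [{"tx": 0.0, "ty": 0.0, "tz": -0.5, "spin": 0.0}, {"tx": 0.0, "ty": 0.0, "tz": -1.0, "spin": 0.0}, {"tx": 0.0, "ty": 0.0, "tz": -1.0, "spin": 0.0}, {"tx": 0.0, "ty": 0.0, "tz": -0.5, "spin": 0.0}, {"tx": -0.5, "ty": 0.0, "tz": 0.0, "spin": 0.0}]}}

```text
clock: 7.2
eef_pos: [0.4638, 0.3908, 0.1631]
tcp_rot: [-2.187, -2.253, -0.013]
force: [0.3, 0.2, -0.7]
grip_width: 0.215
grip_force: 51.6
```

Call:
{"fn": "servo_tool", "kwargs": {"commands": [{"tx": -1.0, "ty": 0.0, "tz": 0.0, "spin": 0.0}, {"tx": -1.0, "ty": 0.0, "tz": 0.0, "spin": 0.0}, {"tx": -1.0, "ty": 0.0, "tz": 0.0, "spin": 0.0}, {"tx": -1.0, "ty": 0.0, "tz": 0.0, "spin": 0.0}, {"tx": -1.0, "ty": 0.0, "tz": 0.0, "spin": 0.0}]}}

```text
clock: 7.7
eef_pos: [0.4685, 0.1847, 0.1588]
tcp_rot: [-2.192, -2.25, 0.001]
force: [1.1, -0.0, -0.6]
grip_width: 0.216
grip_force: 51.6
```

Call:
{"fn": "servo_tool", "kwargs": {"commands": [{"tx": -1.0, "ty": 0.0, "tz": 0.0, "spin": 0.0}, {"tx": -1.0, "ty": 0.0, "tz": 0.0, "spin": 0.0}, {"tx": -1.0, "ty": 0.0, "tz": 0.0, "spin": 0.0}, {"tx": -1.0, "ty": 0.0, "tz": 0.0, "spin": 0.0}, {"tx": -1.0, "ty": 0.0, "tz": 0.0, "spin": 0.0}]}}

```text
clock: 8.2
eef_pos: [0.4736, -0.0151, 0.1591]
tcp_rot: [-2.192, -2.25, 0.0]
force: [0.5, 0.0, -0.8]
grip_width: 0.219
grip_force: 51.6
```

Call:
{"fn": "servo_tool", "kwargs": {"commands": [{"tx": -1.0, "ty": 0.0, "tz": 0.0, "spin": 0.0}, {"tx": -1.0, "ty": 0.0, "tz": 0.0, "spin": 0.0}, {"tx": -1.0, "ty": 0.0, "tz": 0.0, "spin": 0.0}, {"tx": -1.0, "ty": 0.0, "tz": 0.0, "spin": 0.0}, {"tx": -0.5, "ty": 0.5, "tz": 0.0, "spin": 0.0}]}}

```text
clock: 8.7
eef_pos: [0.4959, -0.1977, 0.1584]
tcp_rot: [-2.199, -2.242, 0.006]
force: [0.6, 0.1, -0.6]
grip_width: 0.22
grip_force: 51.8
```

Call:
{"fn": "servo_tool", "kwargs": {"commands": [{"tx": 0.0, "ty": 0.3, "tz": 0.0, "spin": 0.0}, {"tx": 0.0, "ty": 0.0, "tz": 0.5, "spin": 0.0}, {"tx": 0.0, "ty": 0.0, "tz": 0.5, "spin": 0.0}, {"tx": 0.0, "ty": 0.0, "tz": 0.0, "spin": 0.0}, {"tx": 0.0, "ty": 0.0, "tz": 0.0, "spin": 0.0}]}}

```text
clock: 9.2
eef_pos: [0.5108, -0.1915, 0.1193]
tcp_rot: [-2.19, -2.251, -0.0]
force: [-0.3, -0.9, -0.4]
grip_width: 0.216
grip_force: 51.8
```

Run:
```python
from h import *
s=readout.read_state();p=s["eef_pos"];print(p,s["tcp_rot"],s["force"],s["grip_width"])
a=imaging.camera("top");b=imaging.camera("side")
cv2.imwrite("pics/top3.png",a[:,:,::-1]);cv2.imwrite("pics/side3.png",b[:,:,::-1])
for dz in(-.04,.015,.07):print(proj("top",p+[0,0,dz]),proj("side",p+[0,0,dz]))
mont([(a,320,190,40),(b,250,260,40),(b,240,250,25)],"pics/m3.png")
```

```text
[ 0.51083433 -0.1915116   0.11928588] [-2.19003766e+00 -2.25111642e+00 -3.61376408e-04] [-0.26175843 -0.94227347 -0.35102871] 0.21590176966473867
[324.96279772 206.95933648] [232.75758541 243.04610838]
[329.07020086 204.64791944] [231.8446424  230.52187543]
[333.6729431  202.05775324] [230.84667217 216.83119415]
```

View pics/m3.png

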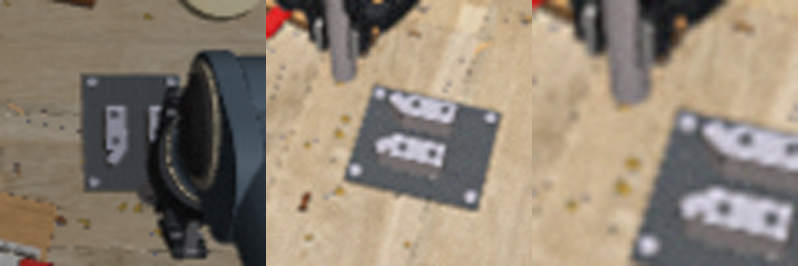

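```bash
cat > prof.py <<'E'
from h import *
def prof(n,c,yaw,x0,x1,z,img=None,axis=1,r=(-45,45)):
    im=cv2.cvtColor(cv2.imread(f"pics/{n}0.png"),cv2.COLOR_BGR2GRAY)
    R=np.array([[np.cos(yaw),-np.sin(yaw)],[np.sin(yaw),np.cos(yaw)]]);ys=np.arange(*r,1.)
    out=[]
    for y in ys:
        pts=[proj(n,[*(np.array(c)+R@(np.array([x,y])if axis else np.array([y,x]))/1000),z]) for x in np.linspace(x0,x1,12)]
        p=np.float32(pts);out.append(cv2.remap(im,p[:,0][None],p[:,1][None],cv2.INTER_CUBIC).mean())
    return ys,np.array(out)
def cross(ys,o,th=None):
    th=th or (o.max()+np.median(np.sort(o)[:30]))/2
    k=np.where((o[:-1]-th)*(o[1:]-th)<0)[0]
    return [round(float(ys[i]+(th-o[i])/(o[i+1]-o[i])),1) for i in k]
E
python3 - <<'E'
from prof import *
for n in("top","side"):
    ys,o=prof(n,(.574,-.1924),.028,-18,18,.03);print("go",n,cross(ys,o),o.round().astype(int)[10:80:2].tolist())
    ys,o=prof(n,(.5758,.2219),-.246,-17,-1,.03);print("nogo",n,cross(ys,o),o.round().astype(int)[10:80:2].tolist())
    for nm,c,yaw in(("go",(.574,-.1924),.028),("nogo",(.5758,.2219),-.246)):
        for a,b in((-24,-15),(15,24)):
            ys,o=prof(n,c,yaw,a,b,.03,axis=0,r=(-65,50));print(" along x",nm,n,a,cross(ys,o,110))
E
```

```text
go top [-37.4, -25.8, -8.5, 13.1, 30.6] [65, 54, 56, 60, 77, 102, 119, 118, 106, 106, 115, 125, 127, 103, 57, 42, 51, 57, 58, 57, 58, 56, 58, 67, 91, 114, 123, 119, 110, 106, 109, 117, 119, 83, 47]
nogo top [-21.7, -4.5, 11.5, 29.6, 42.4] [63, 64, 64, 63, 61, 63, 75, 98, 111, 102, 93, 95, 104, 113, 114, 96, 69, 61, 63, 63, 62, 60, 66, 83, 106, 115, 110, 103, 94, 96, 106, 111, 98, 72, 63]Traceback (most recent call last):
  File "<stdin>", line 7, in <module>
  File "prof.py", line 7, in prof
    pts=[proj(n,[*(np.array(c)+R@(np.array([x,y])if axis else np.array([y,x]))/1000),z]) for x in np.linspace(x0,x1,12)]
         ~~~~^^^^^^^^^^^^^^^^^^^^^^^^^^^^^^^^^^^^^^^^^^^^^^^^^^^^^^^^^^^^^^^^^^^^^^^^^^^
  File "h.py", line 8, in proj
    m=imaging.camera_model(n);K=m["mtx"];P=m["pose"]
ValueError: time passes only in moves, steps and waits
```

```bash
sed -i 's/^def ray/CM={n:imaging.camera_model(n) for n in("top","side")}\ndef ray/; s/imaging.camera_model(n);K/CM[n];K/' h.py
python3 - <<'E'
from prof import *
for n in("top","side"):
    ys,o=prof(n,(.574,-.1924),.028,-18,18,.03);print("go",n,cross(ys,o))
    if n=="side":print(o.round().astype(int)[10:80:2].tolist())
    ys,o=prof(n,(.5758,.2219),-.246,-17,-1,.03);print("nogo",n,cross(ys,o))
    if n=="side":print(o.round().astype(int)[10:80:2].tolist())
    for nm,c,yaw in(("go",(.574,-.1924),.028),("nogo",(.5758,.2219),-.246)):
        for a,b in((-20,-13),(17,24)):
            ys,o=prof(n,c,yaw,a,b,.03,axis=0,r=(-65,50));print(" along x",nm,n,a,cross(ys,o,90 if n=="top" else 115))
E
```

```text
go top [-37.4, -25.8, -8.5, 13.1, 30.6]
nogo top [-21.7, -4.5, 11.5, 29.6, 42.4]
 along x go top -20 [-59.0, -31.9, -13.5, -9.9, 9.8, 13.8, 20.5]
 along x go top 17 [-58.9, -30.2, -13.0, -10.6, 10.9, 13.6, 20.7]
 along x nogo top -20 [-59.1, -34.7, -14.7, -12.4, -2.5, 48.4]
 along x nogo top 17 [-59.6, -34.6, -16.1, -12.5, -2.5, 48.9]
go side [-25.7, -7.1, 13.7]
[103, 105, 103, 101, 116, 157, 181, 178, 163, 152, 156, 171, 189, 179, 142, 101, 79, 83, 93, 101, 104, 103, 100, 102, 129, 168, 186, 184, 171, 159, 155, 162, 169, 155, 144]
nogo side [-21.6, -1.9, 12.7]
[100, 97, 94, 93, 93, 98, 116, 141, 161, 166, 159, 150, 148, 154, 160, 157, 143, 124, 108, 97, 91, 90, 97, 113, 137, 158, 170, 171, 166, 158, 155, 157, 159, 160, 163]
 along x go side -20 [-47.9, -32.0, -12.3, -9.6, 11.5, 14.3, 22.1]
 along x go side 17 [-47.6, -30.6, 22.2]
 along x nogo side -20 [-43.6, -36.1, 0.2]
 along x nogo side 17 [0.8, 48.9]
```

Call:
{"fn": "servo_tool", "kwargs": {"commands": [{"tx": 0.0, "ty": 0.0, "tz": 0.6, "spin": 0.0}, {"tx": 0.0, "ty": 0.0, "tz": 0.6, "spin": 0.0}, {"tx": 0.0, "ty": 0.0, "tz": 0.4, "spin": 0.0}, {"tx": 0.0, "ty": 0.0, "tz": 0.13, "spin": 0.0}, {"tx": 0.0, "ty": 0.0, "tz": 0.0, "spin": 0.0}]}}

```text
clock: 9.8
eef_pos: [0.5109, -0.1924, 0.0501]
tcp_rot: [-2.192, -2.25, 0.0]
force: [-0.5, -0.5, 0.4]
grip_width: 0.216
grip_force: 51.8
```

Call:
{"fn": "servo_tool", "kwargs": {"commands": [{"tx": 0.0, "ty": 0.2, "tz": 0.0, "spin": 0.0}, {"tx": 0.0, "ty": 0.2, "tz": 0.0, "spin": 0.0}, {"tx": 0.0, "ty": 0.16, "tz": 0.0, "spin": 0.0}, {"tx": 0.0, "ty": 0.0, "tz": 0.0, "spin": 0.0}, {"tx": 0.0, "ty": 0.0, "tz": 0.0, "spin": 0.0}]}}

```text
clock: 10.3
eef_pos: [0.5334, -0.1919, 0.0502]
tcp_rot: [2.192, 2.25, 0.0]
force: [0.6, -0.3, -1.5]
grip_width: 0.212
grip_force: 51.8
```

Run:
```python
from h import *
s=readout.read_state();p=s["eef_pos"];print(p,s["force"],s["wrist_torque"])
b=imaging.camera("side")
cv2.imwrite("pics/side4.png",cv2.resize(b[225:295,205:300,::-1],(760,560),interpolation=cv2.INTER_CUBIC))
for dz in(-.04,-.02):print((proj("side",p+[0,0,dz])-[204.5,224.5])*8)
```

```text
[ 0.53342289 -0.19189373  0.05024284] [ 0.57629137 -0.26908204 -1.49709464] [ 0.0103125  -0.03876469  0.0128986 ]
[297.99216627 279.4720301 ]
[296.61058013 247.69776163]
```

View pics/side4.png

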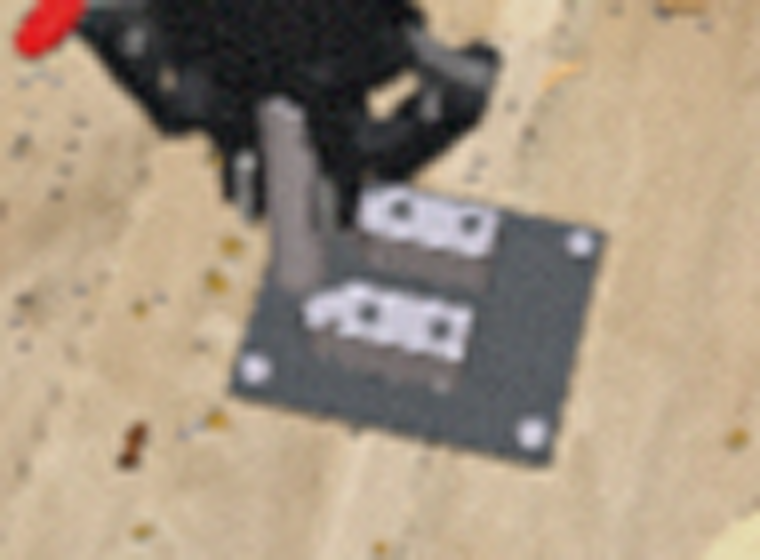

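Call:
{"fn": "servo_tool", "kwargs": {"commands": [{"tx": 0.015, "ty": 0.06, "tz": 0.0, "spin": 0.0}, {"tx": 0.0, "ty": 0.06, "tz": 0.0, "spin": 0.0}, {"tx": 0.0, "ty": 0.06, "tz": 0.0, "spin": 0.0}, {"tx": 0.0, "ty": 0.06, "tz": 0.0, "spin": 0.0}, {"tx": 0.0, "ty": 0.0, "tz": 0.0, "spin": 0.0}]}}

```text
clock: 10.85
eef_pos: [0.5432, -0.1911, 0.0502]
tcp_rot: [2.192, 2.25, 0.001]
force: [-0.2, -0.6, -0.8]
grip_width: 0.218
grip_force: 51.8
```

Call:
{"fn": "servo_tool", "kwargs": {"commands": [{"tx": 0.0, "ty": 0.05, "tz": 0.0, "spin": 0.0}, {"tx": 0.0, "ty": 0.05, "tz": 0.0, "spin": 0.0}, {"tx": 0.0, "ty": 0.05, "tz": 0.0, "spin": 0.0}, {"tx": 0.0, "ty": 0.0, "tz": 0.0, "spin": 0.0}, {"tx": 0.0, "ty": 0.0, "tz": 0.0, "spin": 0.0}]}}

```text
clock: 11.35
eef_pos: [0.5488, -0.191, 0.0501]
tcp_rot: [2.192, 2.25, -0.0]
force: [-0.1, 0.3, -0.4]
grip_width: 0.217
grip_force: 51.8
```

Call:
{"fn": "servo_tool", "kwargs": {"commands": [{"tx": 0.0, "ty": 0.03, "tz": 0.0, "spin": 0.0}, {"tx": 0.0, "ty": 0.03, "tz": 0.0, "spin": 0.0}, {"tx": 0.0, "ty": 0.03, "tz": 0.0, "spin": 0.0}, {"tx": 0.0, "ty": 0.03, "tz": 0.0, "spin": 0.0}, {"tx": 0.0, "ty": 0.0, "tz": 0.0, "spin": 0.0}]}}

```text
clock: 11.85
eef_pos: [0.5529, -0.1915, 0.0499]
tcp_rot: [-2.192, -2.249, 0.003]
force: [-2.0, -2.1, -0.7]
grip_width: 0.222
grip_force: 51.8
```

Call:
{"fn": "servo_tool", "kwargs": {"commands": [{"tx": -0.02, "ty": 0.0, "tz": 0.0, "spin": 0.0}, {"tx": 0.0, "ty": 0.03, "tz": 0.0, "spin": 0.0}, {"tx": 0.0, "ty": 0.03, "tz": 0.0, "spin": 0.0}, {"tx": 0.0, "ty": 0.0, "tz": 0.0, "spin": 0.0}, {"tx": 0.0, "ty": 0.0, "tz": 0.0, "spin": 0.0}]}}

```text
clock: 12.35
eef_pos: [0.5564, -0.1918, 0.0502]
tcp_rot: [2.192, 2.249, 0.001]
force: [-0.1, -2.5, -1.2]
grip_width: 0.223
grip_force: 51.8
```

Call:
{"fn": "servo_tool", "kwargs": {"commands": [{"tx": -0.015, "ty": 0.02, "tz": 0.0, "spin": 0.0}, {"tx": 0.0, "ty": 0.03, "tz": 0.0, "spin": 0.0}, {"tx": 0.0, "ty": 0.03, "tz": 0.0, "spin": 0.0}, {"tx": 0.0, "ty": 0.03, "tz": 0.0, "spin": 0.0}, {"tx": 0.0, "ty": 0.0, "tz": 0.0, "spin": 0.0}]}}

```text
clock: 12.85
eef_pos: [0.5609, -0.1918, 0.0502]
tcp_rot: [2.192, 2.25, 0.001]
force: [0.6, -1.0, -0.8]
grip_width: 0.22
grip_force: 51.8
```

Call:
{"fn": "servo_tool", "kwargs": {"commands": [{"tx": -0.005, "ty": 0.05, "tz": 0.0, "spin": 0.0}, {"tx": 0.0, "ty": 0.05, "tz": 0.0, "spin": 0.0}, {"tx": 0.0, "ty": 0.05, "tz": 0.0, "spin": 0.0}, {"tx": 0.0, "ty": 0.05, "tz": 0.0, "spin": 0.0}, {"tx": 0.0, "ty": 0.05, "tz": 0.0, "spin": 0.0}]}}

```text
clock: 13.35
eef_pos: [0.5706, -0.192, 0.0501]
tcp_rot: [2.192, 2.25, 0.0]
force: [-0.4, 0.1, -1.1]
grip_width: 0.219
grip_force: 51.8
```

Call:
{"fn": "servo_tool", "kwargs": {"commands": [{"tx": 0.0, "ty": 0.05, "tz": 0.0, "spin": 0.0}, {"tx": 0.0, "ty": 0.05, "tz": 0.0, "spin": 0.0}, {"tx": 0.0, "ty": 0.05, "tz": 0.0, "spin": 0.0}, {"tx": 0.0, "ty": 0.05, "tz": 0.0, "spin": 0.0}, {"tx": 0.0, "ty": 0.0, "tz": 0.0, "spin": 0.0}]}}

```text
clock: 13.85
eef_pos: [0.5788, -0.1917, 0.0502]
tcp_rot: [2.192, 2.25, 0.0]
force: [0.8, 0.2, -0.3]
grip_width: 0.219
grip_force: 51.8
```

Call:
{"fn": "servo_tool", "kwargs": {"commands": [{"tx": 0.0, "ty": 0.05, "tz": 0.0, "spin": 0.0}, {"tx": 0.0, "ty": 0.05, "tz": 0.0, "spin": 0.0}, {"tx": 0.0, "ty": 0.05, "tz": 0.0, "spin": 0.0}, {"tx": 0.0, "ty": 0.05, "tz": 0.0, "spin": 0.0}, {"tx": 0.0, "ty": 0.05, "tz": 0.0, "spin": 0.0}]}}

```text
clock: 14.35
eef_pos: [0.5886, -0.1915, 0.0501]
tcp_rot: [2.192, 2.25, 0.0]
force: [-0.6, 0.2, -0.5]
grip_width: 0.217
grip_force: 51.8
```

Call:
{"fn": "servo_tool", "kwargs": {"commands": [{"tx": 0.0, "ty": 0.05, "tz": 0.0, "spin": 0.0}, {"tx": 0.0, "ty": 0.05, "tz": 0.0, "spin": 0.0}, {"tx": 0.0, "ty": 0.05, "tz": 0.0, "spin": 0.0}, {"tx": 0.0, "ty": 0.05, "tz": 0.0, "spin": 0.0}, {"tx": 0.0, "ty": 0.0, "tz": 0.0, "spin": 0.0}]}}

```text
clock: 14.85
eef_pos: [0.5967, -0.1913, 0.0502]
tcp_rot: [2.192, 2.25, 0.0]
force: [-0.4, -0.9, -1.3]
grip_width: 0.221
grip_force: 51.8
```

Call:
{"fn": "servo_tool", "kwargs": {"commands": [{"tx": 0.0, "ty": 0.1, "tz": 0.0, "spin": 0.0}, {"tx": 0.0, "ty": 0.15, "tz": 0.0, "spin": 0.0}, {"tx": 0.0, "ty": 0.2, "tz": 0.0, "spin": 0.0}, {"tx": 0.0, "ty": 0.2, "tz": 0.0, "spin": 0.0}, {"tx": 0.0, "ty": 0.0, "tz": 0.0, "spin": 0.0}]}}

```text
clock: 15.35
eef_pos: [0.624, -0.1903, 0.0503]
tcp_rot: [2.191, 2.25, 0.002]
force: [-0.1, 0.8, -0.2]
grip_width: 0.219
grip_force: 51.8
```

Call:
{"fn": "servo_tool", "kwargs": {"commands": [{"tx": 0.0, "ty": 0.0, "tz": 0.0, "spin": 0.0}, {"tx": 0.0, "ty": 0.0, "tz": -0.5, "spin": 0.0}, {"tx": 0.0, "ty": 0.0, "tz": -1.0, "spin": 0.0}, {"tx": 0.0, "ty": 0.0, "tz": -1.0, "spin": 0.0}, {"tx": 0.0, "ty": 0.0, "tz": 0.0, "spin": 0.4}]}}

```text
clock: 15.85
eef_pos: [0.626, -0.1907, 0.1564]
tcp_rot: [2.223, 2.207, 0.009]
force: [-0.1, 0.4, -0.2]
grip_width: 0.219
grip_force: 51.9
```

Call:
{"fn": "servo_tool", "kwargs": {"commands": [{"tx": 0.0, "ty": 0.0, "tz": 0.0, "spin": 1.0}, {"tx": 0.0, "ty": 0.0, "tz": 0.0, "spin": 1.0}, {"tx": 0.0, "ty": 0.0, "tz": 0.0, "spin": 1.0}, {"tx": 0.0, "ty": 0.0, "tz": 0.0, "spin": 0.0}, {"tx": 0.0, "ty": 0.0, "tz": 0.0, "spin": 0.0}]}}

```text
clock: 16.35
eef_pos: [0.622, -0.1906, 0.1497]
tcp_rot: [-2.475, -1.934, 0.001]
force: [0.3, -0.5, -0.3]
grip_width: 0.219
grip_force: 51.8
```

```bash
cat > go.py <<'E'
import sys,numpy as np
from plant import readout
from scipy.spatial.transform import Rotation as R
def to(t):
    s=readout.read_state();r=R.from_rotvec(s["tcp_rot"]);d=r.inv().apply(np.array(t)-s["eef_pos"])/.04
    m=r.as_matrix();print("pos",s["eef_pos"].round(4),"toolx ang",round(np.arctan2(m[1,0],m[0,0]),4),"tilt",m[2,:2].round(4),"rows tx ty tz",d.round(2),"F",s["force"].round(1),"t",s["clock"])
to([float(a) for a in sys.argv[1:4]])
E
python3 go.py .5225 .2386 .05
```

```text
pos [ 0.622  -0.1906  0.1497] toolx ang 1.3264 tilt [-0.0003 -0.0007] rows tx ty tz [ 9.81 -5.01  2.49] F [ 0.3 -0.5 -0.3] t 16.35
```

Call:
{"fn": "servo_tool", "kwargs": {"commands": [{"tx": 0.9, "ty": -0.5, "tz": 0.0, "spin": 0.0}, {"tx": 0.9, "ty": -0.5, "tz": 0.0, "spin": 0.0}, {"tx": 0.9, "ty": -0.5, "tz": 0.0, "spin": 0.0}, {"tx": 0.9, "ty": -0.5, "tz": 0.0, "spin": 0.0}, {"tx": 0.9, "ty": -0.5, "tz": 0.0, "spin": 0.0}]}}

```text
clock: 16.85
eef_pos: [0.5685, 0.0097, 0.15]
tcp_rot: [2.476, 1.933, 0.0]
force: [1.1, -0.2, -0.7]
grip_width: 0.22
grip_force: 51.9
```

Call:
{"fn": "servo_tool", "kwargs": {"commands": [{"tx": 0.9, "ty": -0.5, "tz": 0.0, "spin": 0.0}, {"tx": 0.9, "ty": -0.5, "tz": 0.0, "spin": 0.0}, {"tx": 0.9, "ty": -0.5, "tz": 0.0, "spin": 0.0}, {"tx": 0.9, "ty": -0.5, "tz": 0.0, "spin": 0.0}, {"tx": 0.9, "ty": -0.5, "tz": 0.0, "spin": 0.0}]}}

```text
clock: 17.35
eef_pos: [0.5154, 0.2086, 0.1501]
tcp_rot: [2.476, 1.933, 0.0]
force: [0.7, 0.7, -0.2]
grip_width: 0.218
grip_force: 51.9
```

Call:
{"fn": "servo_tool", "kwargs": {"commands": [{"tx": 0.8, "ty": 0.0, "tz": 0.0, "spin": 0.0}, {"tx": 0.0, "ty": 0.0, "tz": 0.8, "spin": 0.0}, {"tx": 0.0, "ty": 0.0, "tz": 0.7, "spin": 0.0}, {"tx": 0.0, "ty": 0.0, "tz": 0.0, "spin": 0.0}, {"tx": 0.0, "ty": 0.0, "tz": 0.0, "spin": 0.0}]}}

```text
clock: 17.85
eef_pos: [0.5238, 0.2382, 0.0902]
tcp_rot: [-2.476, -1.933, 0.001]
force: [-0.1, 0.8, -1.5]
grip_width: 0.22
grip_force: 51.9
```

```bash
python3 go.py .5225 .2386 .05
```

```text
pos [0.5238 0.2382 0.0902] toolx ang 1.3254 tilt [-0.0002 -0.0006] rows tx ty tz [ 0.   -0.03  1.01] F [-0.1  0.8 -1.5] t 17.85
```

Call:
{"fn": "servo_tool", "kwargs": {"commands": [{"tx": 0.0, "ty": 0.0, "tz": 0.5, "spin": 0.0}, {"tx": 0.0, "ty": 0.0, "tz": 0.5, "spin": 0.0}, {"tx": 0.0, "ty": 0.1, "tz": 0.0, "spin": 0.0}, {"tx": 0.0, "ty": 0.1, "tz": 0.0, "spin": 0.0}, {"tx": 0.0, "ty": 0.1, "tz": 0.0, "spin": 0.0}]}}

```text
clock: 18.35
eef_pos: [0.5372, 0.2358, 0.052]
tcp_rot: [2.477, 1.931, 0.005]
force: [-0.6, -0.3, -0.9]
grip_width: 0.217
grip_force: 51.9
```

Call:
{"fn": "servo_tool", "kwargs": {"commands": [{"tx": 0.0, "ty": 0.1, "tz": 0.0, "spin": 0.0}, {"tx": 0.0, "ty": 0.05, "tz": 0.0, "spin": 0.0}, {"tx": 0.0, "ty": 0.0, "tz": 0.0, "spin": 0.0}, {"tx": 0.0, "ty": 0.0, "tz": 0.0, "spin": 0.0}, {"tx": 0.0, "ty": 0.0, "tz": 0.0, "spin": 0.0}]}}

```text
clock: 18.85
eef_pos: [0.5411, 0.234, 0.0501]
tcp_rot: [-2.477, -1.933, 0.0]
force: [0.1, 0.2, -1.3]
grip_width: 0.221
grip_force: 51.9
```

Run:
```python
from h import *
s=readout.read_state();p=s["eef_pos"];print(p,s["force"])
b=imaging.camera("side")
cv2.imwrite("pics/side5.png",cv2.resize(b[125:195,245:340,::-1],(760,560),interpolation=cv2.INTER_CUBIC))
for dz in(-.04,-.02):print((proj("side",p+[0,0,dz])-[244.5,124.5])*8)
```

```text
[0.54107318 0.23397037 0.05012823] [ 0.12360794  0.17386358 -1.29503014]
[290.68006704 249.72004597]
[293.27351798 215.01478168]
```

View pics/side5.png

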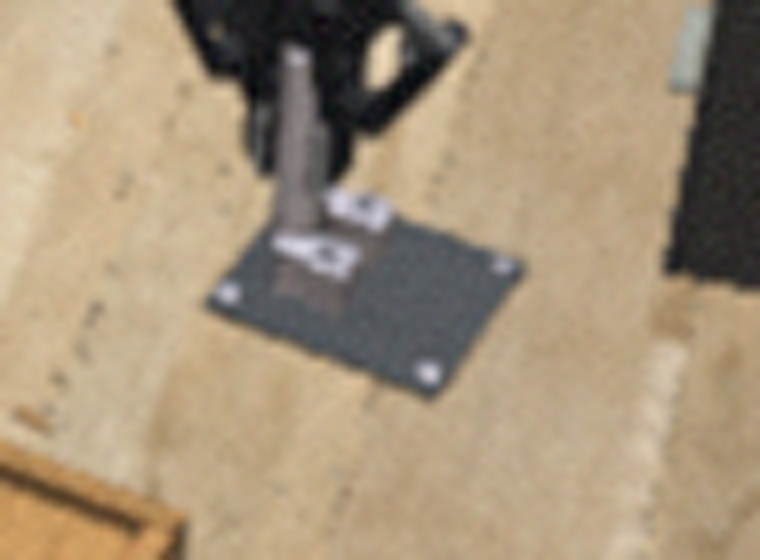

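Call:
{"fn": "servo_tool", "kwargs": {"commands": [{"tx": 0.0, "ty": 0.04, "tz": 0.0, "spin": 0.0}, {"tx": 0.0, "ty": 0.04, "tz": 0.0, "spin": 0.0}, {"tx": 0.0, "ty": 0.04, "tz": 0.0, "spin": 0.0}, {"tx": 0.0, "ty": 0.0, "tz": 0.0, "spin": 0.0}, {"tx": 0.0, "ty": 0.0, "tz": 0.0, "spin": 0.0}]}}

```text
clock: 19.4
eef_pos: [0.546, 0.2326, 0.0501]
tcp_rot: [2.477, 1.932, -0.0]
force: [-1.1, 0.9, -1.2]
grip_width: 0.219
grip_force: 51.9
```

Call:
{"fn": "servo_tool", "kwargs": {"commands": [{"tx": 0.0, "ty": 0.03, "tz": 0.0, "spin": 0.0}, {"tx": 0.0, "ty": 0.03, "tz": 0.0, "spin": 0.0}, {"tx": 0.0, "ty": 0.0, "tz": 0.0, "spin": 0.0}, {"tx": 0.0, "ty": 0.0, "tz": 0.0, "spin": 0.0}, {"tx": 0.0, "ty": 0.0, "tz": 0.0, "spin": 0.0}]}}

```text
clock: 19.9
eef_pos: [0.5483, 0.2321, 0.0501]
tcp_rot: [2.477, 1.932, 0.0]
force: [0.0, -0.6, -0.7]
grip_width: 0.217
grip_force: 51.9
```

Call:
{"fn": "servo_tool", "kwargs": {"commands": [{"tx": 0.0, "ty": 0.025, "tz": 0.0, "spin": 0.0}, {"tx": 0.0, "ty": 0.025, "tz": 0.0, "spin": 0.0}, {"tx": 0.0, "ty": 0.0, "tz": 0.0, "spin": 0.0}, {"tx": 0.0, "ty": 0.0, "tz": 0.0, "spin": 0.0}, {"tx": 0.0, "ty": 0.0, "tz": 0.0, "spin": 0.0}]}}

```text
clock: 20.4
eef_pos: [0.5496, 0.2313, 0.0499]
tcp_rot: [-2.477, -1.932, 0.002]
force: [-2.3, -1.1, -0.1]
grip_width: 0.217
grip_force: 52.0
```

Call:
{"fn": "servo_tool", "kwargs": {"commands": [{"tx": -0.018, "ty": 0.0, "tz": 0.0, "spin": 0.0}, {"tx": 0.0, "ty": 0.02, "tz": 0.0, "spin": 0.0}, {"tx": 0.0, "ty": 0.0, "tz": 0.0, "spin": 0.0}, {"tx": 0.0, "ty": 0.0, "tz": 0.0, "spin": 0.0}, {"tx": 0.0, "ty": 0.0, "tz": 0.0, "spin": 0.0}]}}

```text
clock: 20.9
eef_pos: [0.5503, 0.2307, 0.05]
tcp_rot: [-2.477, -1.932, 0.002]
force: [-4.6, -0.2, -0.3]
grip_width: 0.217
grip_force: 52.0
```

```bash
cat > f.py <<'E'
from plant import readout
import numpy as np
s=readout.read_state();f=s["force"];p=s["eef_pos"]-[.5759,.2252,0];c,n=np.cos(.246),-np.sin(.246)
print("fx fy",(f[0]*c+f[1]*n).round(2),(-f[0]*n+f[1]*c).round(2),"x y mm",((p[0]*c+p[1]*n)*1e3).round(2),((-p[0]*n+p[1]*c)*1e3).round(2),s["clock"],s["wrist_torque"].round(2))
E
python3 f.py
```

```text
fx fy -4.45 -1.36 x y mm -26.19 -0.94 20.9 [-0.12  1.09 -0.  ]
```

Call:
{"fn": "servo_tool", "kwargs": {"commands": [{"tx": -0.01, "ty": 0.01, "tz": 0.0, "spin": 0.0}, {"tx": 0.0, "ty": 0.01, "tz": 0.0, "spin": 0.0}, {"tx": 0.0, "ty": 0.0, "tz": 0.0, "spin": 0.0}, {"tx": 0.0, "ty": 0.0, "tz": 0.0, "spin": 0.0}, {"tx": 0.0, "ty": 0.0, "tz": 0.0, "spin": 0.0}]}}

```text
clock: 21.4
eef_pos: [0.5504, 0.2306, 0.0499]
tcp_rot: [-2.476, -1.932, 0.002]
force: [-4.9, 0.1, 0.0]
grip_width: 0.219
grip_force: 52.1
```

```bash
python3 f.py
```

```text
fx fy -4.76 -1.12 x y mm -26.06 -1.01 21.4 [0.03 1.42 0.03]
```

Call:
{"fn": "servo_tool", "kwargs": {"commands": [{"tx": -0.01, "ty": 0.01, "tz": 0.0, "spin": 0.0}, {"tx": 0.0, "ty": 0.01, "tz": 0.0, "spin": 0.0}, {"tx": 0.0, "ty": 0.0, "tz": 0.0, "spin": 0.0}, {"tx": 0.0, "ty": 0.0, "tz": 0.0, "spin": 0.0}, {"tx": 0.0, "ty": 0.0, "tz": 0.0, "spin": 0.0}]}}

```text
clock: 21.9
eef_pos: [0.5505, 0.2305, 0.05]
tcp_rot: [-2.475, -1.932, 0.003]
force: [-6.9, 0.6, 1.0]
grip_width: 0.216
grip_force: 52.2
```

```bash
python3 f.py
```

```text
fx fy -6.87 -1.15 x y mm -25.96 -1.03 21.9 [0.19 1.72 0.02]
```

Call:
{"fn": "servo_tool", "kwargs": {"commands": [{"tx": -0.01, "ty": 0.01, "tz": 0.0, "spin": 0.0}, {"tx": 0.0, "ty": 0.0, "tz": 0.0, "spin": 0.0}, {"tx": 0.0, "ty": 0.0, "tz": 0.0, "spin": 0.0}, {"tx": 0.0, "ty": 0.0, "tz": 0.0, "spin": 0.0}, {"tx": 0.0, "ty": 0.0, "tz": 0.0, "spin": 0.0}]}}

```text
clock: 22.4
eef_pos: [0.5505, 0.2305, 0.0499]
tcp_rot: [-2.474, -1.932, 0.003]
force: [-7.0, 1.5, 0.6]
grip_width: 0.219
grip_force: 52.2
```

```bash
python3 f.py
```

```text
fx fy -7.15 -0.23 x y mm -25.93 -1.09 22.4 [0.4  1.86 0.01]
```

Call:
{"fn": "servo_tool", "kwargs": {"commands": [{"tx": 0.0, "ty": 0.0, "tz": 0.0, "spin": 0.0}, {"tx": 0.0, "ty": 0.0, "tz": 0.0, "spin": 0.0}, {"tx": 0.0, "ty": 0.0, "tz": 0.0, "spin": 0.0}, {"tx": 0.0, "ty": 0.0, "tz": 0.0, "spin": 0.0}, {"tx": 0.0, "ty": 0.0, "tz": 0.0, "spin": 0.0}]}}

```text
clock: 22.9
eef_pos: [0.5505, 0.2305, 0.0499]
tcp_rot: [-2.474, -1.932, 0.003]
force: [-7.3, 1.6, 1.6]
grip_width: 0.218
grip_force: 52.2
```

```bash
python3 f.py
```

```text
fx fy -7.5 -0.2 x y mm -25.92 -1.08 22.9 [ 0.34  1.8  -0.02]
```

Call:
{"fn": "servo_tool", "kwargs": {"commands": [{"tx": 0.0, "ty": 0.01, "tz": 0.0, "spin": 0.0}, {"tx": 0.0, "ty": 0.01, "tz": 0.0, "spin": 0.0}, {"tx": 0.0, "ty": 0.0, "tz": 0.0, "spin": 0.0}, {"tx": 0.0, "ty": 0.0, "tz": 0.0, "spin": 0.0}, {"tx": 0.0, "ty": 0.0, "tz": 0.0, "spin": 0.0}]}}

```text
clock: 23.4
eef_pos: [0.5506, 0.2305, 0.0499]
tcp_rot: [-2.473, -1.932, 0.004]
force: [-9.3, 1.2, 2.2]
grip_width: 0.218
grip_force: 52.3
```

```bash
python3 f.py
```

```text
fx fy -9.3 -1.1 x y mm -25.87 -1.05 23.4 [ 0.44  2.16 -0.02]
```

Call:
{"fn": "servo_tool", "kwargs": {"commands": [{"tx": 0.0, "ty": 0.0, "tz": 0.0, "spin": 0.0}, {"tx": 0.0, "ty": 0.0, "tz": 0.0, "spin": 0.0}, {"tx": 0.0, "ty": 0.0, "tz": 0.0, "spin": 0.0}, {"tx": 0.0, "ty": 0.0, "tz": 0.0, "spin": 0.0}, {"tx": 0.0, "ty": 0.0, "tz": 0.0, "spin": 0.0}]}}

```text
clock: 23.9
eef_pos: [0.5506, 0.2305, 0.0499]
tcp_rot: [-2.473, -1.932, 0.004]
force: [-8.7, 1.6, 1.6]
grip_width: 0.216
grip_force: 52.3
```

```bash
python3 f.py
```

```text
fx fy -8.87 -0.57 x y mm -25.83 -1.06 23.9 [ 0.41  2.2  -0.01]
```

Call:
{"fn": "servo_tool", "kwargs": {"commands": [{"tx": -0.006, "ty": 0.005, "tz": 0.0, "spin": 0.0}, {"tx": 0.0, "ty": 0.0, "tz": 0.0, "spin": 0.0}, {"tx": 0.0, "ty": 0.0, "tz": 0.0, "spin": 0.0}, {"tx": 0.0, "ty": 0.0, "tz": 0.0, "spin": 0.0}, {"tx": 0.0, "ty": 0.0, "tz": 0.0, "spin": 0.0}]}}

```text
clock: 24.4
eef_pos: [0.5506, 0.2305, 0.0499]
tcp_rot: [-2.473, -1.932, 0.004]
force: [-8.5, 2.6, 1.4]
grip_width: 0.217
grip_force: 52.3
```

Call:
{"fn": "servo_tool", "kwargs": {"commands": [{"tx": 0.0, "ty": 0.0, "tz": 0.0, "spin": 0.0}, {"tx": 0.0, "ty": 0.0, "tz": 0.0, "spin": 0.0}, {"tx": 0.0, "ty": 0.0, "tz": 0.0, "spin": 0.0}, {"tx": 0.0, "ty": 0.0, "tz": 0.0, "spin": 0.0}, {"tx": 0.0, "ty": 0.0, "tz": 0.0, "spin": 0.0}]}}

```text
clock: 24.9
eef_pos: [0.5506, 0.2304, 0.0499]
tcp_rot: [-2.473, -1.932, 0.004]
force: [-9.4, 2.1, 2.1]
grip_width: 0.224
grip_force: 52.3
```

Call:
{"fn": "servo_tool", "kwargs": {"commands": [{"tx": 0.0, "ty": 0.0, "tz": 0.0, "spin": 0.0}, {"tx": 0.0, "ty": 0.0, "tz": 0.0, "spin": 0.0}, {"tx": 0.0, "ty": 0.0, "tz": 0.0, "spin": 0.0}, {"tx": 0.0, "ty": 0.0, "tz": 0.0, "spin": 0.0}, {"tx": 0.0, "ty": 0.0, "tz": 0.0, "spin": 0.0}]}}

```text
clock: 25.4
eef_pos: [0.5506, 0.2304, 0.0499]
tcp_rot: [-2.473, -1.932, 0.004]
force: [-9.6, 1.9, 2.2]
grip_width: 0.219
grip_force: 52.3
```

```bash
python3 f.py
```

```text
fx fy -9.79 -0.49 x y mm -25.85 -1.11 25.4 [0.52 2.18 0.02]
```

Call:
{"fn": "servo_tool", "kwargs": {"commands": [{"tx": 0.0, "ty": -0.05, "tz": 0.0, "spin": 0.0}, {"tx": 0.0, "ty": -0.2, "tz": 0.0, "spin": 0.0}, {"tx": 0.0, "ty": -0.3, "tz": 0.0, "spin": 0.0}, {"tx": 0.0, "ty": -0.4, "tz": 0.0, "spin": 0.0}, {"tx": 0.0, "ty": 0.0, "tz": -0.5, "spin": 0.0}]}}

```text
clock: 25.9
eef_pos: [0.5121, 0.2379, 0.0684]
tcp_rot: [-2.473, -1.935, 0.009]
force: [-0.2, -0.3, -1.4]
grip_width: 0.214
grip_force: 52.1
```

Call:
{"fn": "servo_tool", "kwargs": {"commands": [{"tx": 0.0, "ty": 0.0, "tz": -1.0, "spin": 0.0}, {"tx": 0.0, "ty": 0.0, "tz": -1.0, "spin": 0.0}, {"tx": 0.0, "ty": 0.0, "tz": -0.5, "spin": 0.0}, {"tx": 0.0, "ty": 0.0, "tz": 0.0, "spin": 0.0}, {"tx": 0.0, "ty": 0.0, "tz": 0.0, "spin": 0.0}]}}

```text
clock: 26.4
eef_pos: [0.5159, 0.2377, 0.17]
tcp_rot: [2.476, 1.932, 0.0]
force: [-0.8, -0.0, -1.8]
grip_width: 0.221
grip_force: 52.1
```

```bash
python3 - <<'E'
from h import *
out=[]
for n,u,v in(("top",384,204),("side",219,322)):
    im=cv2.imread(f"pics/{n}0.png");h=26
    hsv=cv2.cvtColor(im,cv2.COLOR_BGR2HSV).astype(int)
    print(n,"wood",hsv[v+8,u-8],"table",hsv[v-24,u-22])
    S=hsv[...,1];m=((S>125)&(hsv[...,2]>85)).astype(np.uint8);q=np.zeros_like(m);q[v-h:v+h,u-h:u+h]=1
    m=cv2.morphologyEx(m*q,cv2.MORPH_OPEN,np.ones((3,3)))
    c=max(cv2.findContours(m,cv2.RETR_EXTERNAL,cv2.CHAIN_APPROX_NONE)[0],key=cv2.contourArea)[:,0]
    w=np.array([ray(n,x,y,.03)[:2]*1000 for x,y in c],np.float32);print(cv2.minAreaRect(w))
    # rectified top-face patch at z=.03, 0.25mm/px... centred (.533,-.377)
    N=200;g=np.array([proj(n,[.533+(100-i)*.0005,-.377-(j-100)*.0005,.03]) for i in range(N) for j in range(N)],np.float32).reshape(N,N,2)
    out.append(cv2.resize(cv2.remap(im,g[...,0],g[...,1],cv2.INTER_CUBIC),(400,400)))
o=np.hstack(out);o[200,::10]=255;o[::10,[200,600]]=255;cv2.imwrite("pics/hole.png",o)
E
python3 go.py .533 -.377 .12
```

```text
top wood [ 14 163 114] table [ 18  51 130]
((531.9644775390625, -375.8454284667969), (78.67066955566406, 68.2023696899414), 15.197011947631836)
side wood [ 14 161 160] table [ 17  65 176]
((534.8809814453125, -379.6827087402344), (79.13497924804688, 75.99095153808594), 15.680856704711914)
pos [0.5159 0.2377 0.17  ] toolx ang 1.3251 tilt [-0.0005  0.0009] rows tx ty tz [-14.8    4.15   1.26] F [-0.8 -0.  -1.8] t 26.4
```

View pics/hole.png

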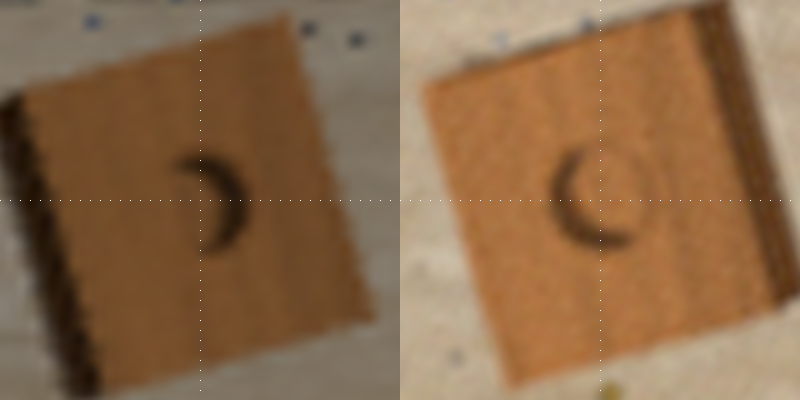

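Call:
{"fn": "servo_tool", "kwargs": {"commands": [{"tx": -1.0, "ty": 0.3, "tz": 0.0, "spin": 0.0}, {"tx": -1.0, "ty": 0.3, "tz": 0.0, "spin": 0.0}, {"tx": -1.0, "ty": 0.3, "tz": 0.0, "spin": 0.0}, {"tx": -1.0, "ty": 0.3, "tz": 0.0, "spin": 0.0}, {"tx": -1.0, "ty": 0.3, "tz": 0.0, "spin": 0.0}]}}

```text
clock: 26.9
eef_pos: [0.5245, 0.0274, 0.1682]
tcp_rot: [-2.476, -1.932, 0.004]
force: [0.3, -0.7, -0.9]
grip_width: 0.218
grip_force: 52.1
```

Call:
{"fn": "servo_tool", "kwargs": {"commands": [{"tx": -1.0, "ty": 0.3, "tz": 0.0, "spin": 0.0}, {"tx": -1.0, "ty": 0.3, "tz": 0.0, "spin": 0.0}, {"tx": -1.0, "ty": 0.3, "tz": 0.0, "spin": 0.0}, {"tx": -1.0, "ty": 0.3, "tz": 0.0, "spin": 0.0}, {"tx": -1.0, "ty": 0.3, "tz": 0.0, "spin": 0.0}]}}

```text
clock: 27.4
eef_pos: [0.534, -0.1807, 0.1681]
tcp_rot: [-2.475, -1.931, 0.003]
force: [0.7, -0.6, -1.3]
grip_width: 0.224
grip_force: 52.1
```

Call:
{"fn": "servo_tool", "kwargs": {"commands": [{"tx": -1.0, "ty": 0.3, "tz": 0.0, "spin": 0.0}, {"tx": -1.0, "ty": 0.3, "tz": 0.0, "spin": 0.0}, {"tx": -1.0, "ty": 0.3, "tz": 0.0, "spin": 0.0}, {"tx": -1.0, "ty": 0.26, "tz": 0.0, "spin": 0.0}, {"tx": -0.8, "ty": 0.0, "tz": 0.0, "spin": 0.0}]}}

```text
clock: 27.9
eef_pos: [0.5327, -0.3792, 0.1674]
tcp_rot: [-2.477, -1.929, 0.002]
force: [0.3, -0.1, -0.9]
grip_width: 0.218
grip_force: 52.1
```

Call:
{"fn": "servo_tool", "kwargs": {"commands": [{"tx": 0.0, "ty": 0.0, "tz": 0.8, "spin": 0.0}, {"tx": 0.0, "ty": 0.0, "tz": 0.6, "spin": 0.0}, {"tx": 0.0, "ty": 0.0, "tz": 0.6, "spin": 0.0}, {"tx": 0.0, "ty": 0.0, "tz": 0.0, "spin": 0.0}, {"tx": 0.0, "ty": 0.0, "tz": 0.0, "spin": 0.0}]}}

```text
clock: 28.4
eef_pos: [0.5332, -0.3761, 0.0888]
tcp_rot: [-2.475, -1.931, 0.001]
force: [0.4, 0.0, -0.8]
grip_width: 0.221
grip_force: 52.1
```

```bash
python3 go.py .533 -.3785 .06
python3 - <<'E'
from h import *
s=readout.read_state();p=s["eef_pos"]
b=imaging.camera("side")
cv2.imwrite("pics/side6.png",cv2.resize(b[275:350,170:270,::-1],(800,600),interpolation=cv2.INTER_CUBIC))
for dz in(-.04,):print((proj("side",p+[0,0,dz])-[169.5,274.5])*8)
print("hole",(proj("side",[.533,-.377,.03])-[169.5,274.5])*8)
E
```

```text
pos [ 0.5332 -0.3761  0.0888] toolx ang 1.3253 tilt [ 0.001  -0.0024] rows tx ty tz [-0.06  0.01  0.72] F [ 0.4  0.  -0.8] t 28.4
[384.0311007  344.88222206]
hole [387.07485295 374.01788408]
```

View pics/side6.png

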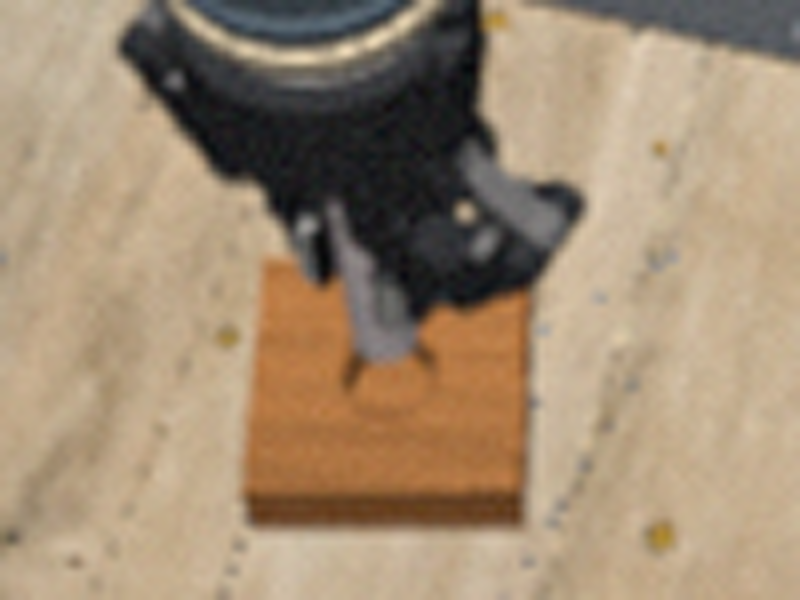

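Call:
{"fn": "servo_tool", "kwargs": {"commands": [{"tx": -0.05, "ty": 0.03, "tz": 0.0, "spin": 0.0}, {"tx": 0.0, "ty": 0.0, "tz": 0.2, "spin": 0.0}, {"tx": 0.0, "ty": 0.0, "tz": 0.2, "spin": 0.0}, {"tx": 0.0, "ty": 0.0, "tz": 0.2, "spin": 0.0}, {"tx": 0.0, "ty": 0.0, "tz": 0.0, "spin": 0.0}]}}

```text
clock: 28.95
eef_pos: [0.5333, -0.3786, 0.0644]
tcp_rot: [-2.475, -1.93, 0.002]
force: [0.4, -0.0, -1.6]
grip_width: 0.221
grip_force: 52.1
```

```bash
python3 go.py .534 -.3782 .05
```

```text
pos [ 0.5333 -0.3786  0.0644] toolx ang 1.3249 tilt [ 0.0009 -0.0029] rows tx ty tz [0.01 0.02 0.36] F [ 0.4 -0.  -1.6] t 28.95
```

Call:
{"fn": "servo_tool", "kwargs": {"commands": [{"tx": 0.0, "ty": 0.01, "tz": 0.1, "spin": 0.0}, {"tx": 0.0, "ty": 0.0, "tz": 0.1, "spin": 0.0}, {"tx": 0.0, "ty": 0.0, "tz": 0.1, "spin": 0.0}, {"tx": 0.0, "ty": 0.0, "tz": 0.05, "spin": 0.0}, {"tx": 0.0, "ty": 0.0, "tz": 0.0, "spin": 0.0}]}}

```text
clock: 29.45
eef_pos: [0.5346, -0.3791, 0.0517]
tcp_rot: [-2.477, -1.932, 0.0]
force: [0.4, 0.0, 0.1]
grip_width: 0.22
grip_force: 52.1
```

Call:
{"fn": "servo_tool", "kwargs": {"commands": [{"tx": 0.0, "ty": 0.0, "tz": 0.03, "spin": 0.0}, {"tx": 0.0, "ty": 0.0, "tz": 0.01, "spin": 0.0}, {"tx": 0.0, "ty": 0.0, "tz": 0.0, "spin": 0.0}, {"tx": 0.0, "ty": 0.0, "tz": 0.0, "spin": 0.0}, {"tx": 0.0, "ty": 0.0, "tz": 0.0, "spin": 0.0}]}}

```text
clock: 29.95
eef_pos: [0.5349, -0.3792, 0.0506]
tcp_rot: [2.477, 1.932, 0.0]
force: [-0.4, 0.5, -0.0]
grip_width: 0.22
grip_force: 52.1
```

Call:
{"fn": "servo_tool", "kwargs": {"commands": [{"tx": 0.0, "ty": 0.0, "tz": 0.0, "spin": 0.0}, {"tx": 0.0, "ty": 0.0, "tz": 0.0, "spin": 0.0}, {"tx": 0.0, "ty": 0.0, "tz": 0.0, "spin": 0.0}, {"tx": 0.0, "ty": 0.0, "tz": 0.0, "spin": 0.0}, {"tx": 0.0, "ty": 0.0, "tz": 0.0, "spin": 0.0}], "jaw": 1.0}}

```text
clock: 30.45
eef_pos: [0.5349, -0.3792, 0.0506]
tcp_rot: [2.477, 1.932, 0.0]
force: [-0.2, -0.1, 0.4]
grip_width: 1.002
grip_force: 0.0
```

Call:
{"fn": "servo_tool", "kwargs": {"commands": [{"tx": 0.0, "ty": 0.0, "tz": -0.2, "spin": 0.0}, {"tx": 0.0, "ty": 0.0, "tz": -0.6, "spin": 0.0}, {"tx": 0.0, "ty": 0.0, "tz": -1.0, "spin": 0.0}, {"tx": 0.0, "ty": 0.0, "tz": -1.0, "spin": 0.0}, {"tx": 0.0, "ty": 0.0, "tz": -1.0, "spin": 0.0}]}}

```text
clock: 30.95
eef_pos: [0.5348, -0.379, 0.2047]
tcp_rot: [2.477, 1.932, 0.0]
force: [0.4, 0.0, -1.0]
grip_width: 1.0
grip_force: 0.0
```

Call:
{"fn": "servo_tool", "kwargs": {"commands": [{"tx": 0.0, "ty": 0.0, "tz": -0.5, "spin": 0.0}, {"tx": 0.0, "ty": 0.0, "tz": 0.0, "spin": 0.0}, {"tx": 0.0, "ty": 0.0, "tz": 0.0, "spin": 0.0}, {"tx": 0.0, "ty": 0.0, "tz": 0.0, "spin": 0.0}, {"tx": 0.0, "ty": 0.0, "tz": 0.0, "spin": 0.0}]}}

```text
clock: 31.45
eef_pos: [0.534, -0.3788, 0.2207]
tcp_rot: [-2.475, -1.93, 0.001]
force: [-0.8, 0.3, -0.3]
grip_width: 1.0
grip_force: 0.0
```

Run:
```python
from h import *
b=imaging.camera("side")
cv2.imwrite("pics/side7.png",cv2.resize(b[275:350,170:270,::-1],(800,600),interpolation=cv2.INTER_CUBIC))
for z in(.01,.12):print((proj("side",[.5335,-.378,z])-[169.5,274.5])*8)
```

```text
[392.2712257  404.86275047]
[364.08552615 243.08124555]
```

View pics/side7.png

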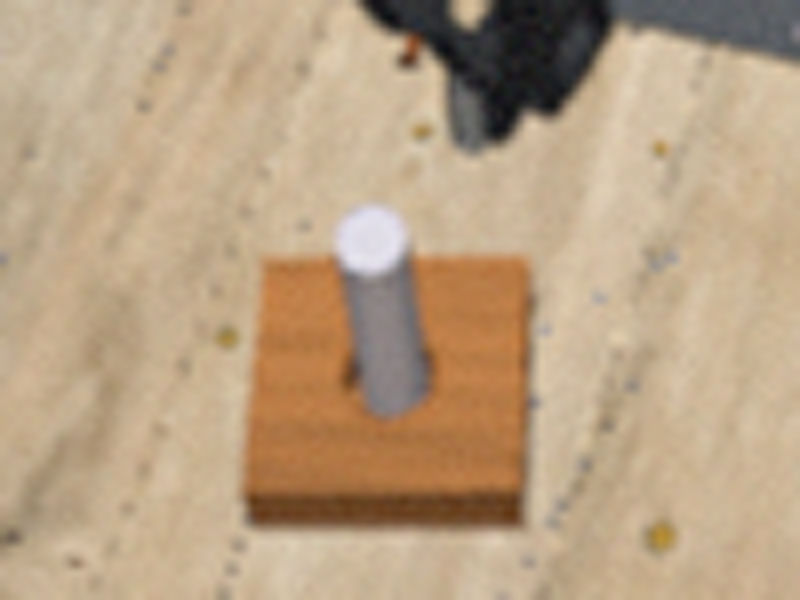

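The pin stands upright in the hole, with its top at (372,240) against a predicted (364,243). The fingers are well clear of it.

```bash
python3 -c "
from plant import env
print(env.sign_off())"
```

```text
the job is handed in; nothing more can be done
None
```

The pin went right through the go gap, was stopped in the no-go mouth at about 9–10 N held for more than a second, and now stands released and upright in the block's hole; the job is handed in, but no verdict came back.

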